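# Close up the test-block chest

## Robot

A 6-joint arm with a two-finger parallel gripper is mounted at the origin on the work surface. World frame = base frame: x ahead of the robot, y to its left, z up, the work surface at z = 0. Lengths are in mm, angles in rad, forces in N, time in s.
With the tool pointing down it reaches from about 300 to 775 mm from the base axis. Payload 14.6 kg.
Tool frame: the origin (TCP) lies midway between the tips of the shut fingers; the grasp point (between the pads) lies 19 mm behind it (manip.grasp_offset is the distance from the TCP to the grasp point, in mm); z points along the fingers, y is the line along which they close (so a half turn about z gives the same grasp; the last joint's range is limited). The gripper opens to 94 mm and grips with 3 to 60 N. Pads are 16 mm wide; open, the fingers measure 119 mm over their backs; the gripper's body (75 mm by 177 mm) begins 78 mm behind the grasp point.
Start: joints at [1.217, 0.3, 1.521, -0, 1.321, -0.067], TCP at [155.584, 527.525, 205.446] pointing down, gripper open.
Joint ranges: [-3.03, 3.03], [-0.79, 2.21], [0.23, 2.52], [-1.04, 4.18], [0, 3.07], [-2.55, 2.55]. Speed limits (rad/s): [2.22, 2.22, 2.57, 3.14, 3.14, 3.14].

## Interface

Orientations are given as [roll, pitch, yaw] about the fixed x, y, z axes, in that order (R = Rz(yaw) Ry(pitch) Rx(roll)).
In Python, from cell import manip, viewer gives the robot as it stands. The module is installed in compiled form; this text tells all that it offers.
- The arm moves only by the tool move_arm, never from a script. Its argument "moves" is a list of rows, each a list of 4 numbers: the shift along the tool's x, y, z in m, then the turn about the tool's z in rad. A call has 1 to 12 rows; each row is the pose to reach, as a shift and turn from the pose commanded when the call began, along the tool's axes at that moment; what a row does not reach only later rows make up. A row lasts 1/10 s, in which the tool goes at most 50 mm and 8.59 degrees, less where a joint would pass 70% of its speed; a pose out of reach is approached as far as the arm can. A call with a gripper value outside its range is refused whole. "jaw" is the finger opening in m, from 0 to 0.094, set as the call begins (left out, the last holds). The fingers move at their own pace and stop on an object; "squeeze" is the grip in N (left out, the last holds). Time passes only in rows, so rows that repeat a pose let the fingers close. It gives the time, the measured TCP pose, the force, the opening and the grip force at its end, in the units of the state.
- manip.read_state(): the state, without advancing time (a new reading comes with each control period).
- viewer.camera(name): name is "side" or "top" or "wrist"; returns a dict with "frame" (384x512x3 uint8, blue, green, red), "z_map" (384x512 float32, mm along the optical axis (not along the pixel's ray), 0 where there is no reading), "fx", "fy", "cx", "cy" (pixels), "origin" and "orientation" of the camera in the world. Camera axes: x right, y down, z forward; pixel columns grow to the right and rows downward; lengths in mm; the calibration is good to about 2 mm. A picture is of the moment at which its call begins.
- manip.sign_off(): hands the job in; it is judged then, once.
The state is a dict: "clock": time; "joints": joint angles; "qd": joint speeds; "effort": joint torques, N m; "eef_pos": TCP position; "eef_rot": TCP orientation; "wrist_force": force on the tool from outside, world axes, zero at the start; "moment": the same for the moment, N m; "finger_gap": finger opening in mm; "finger_force": force on a finger pad.
Only numpy, scipy, OpenCV 4.12 (cv2) and the standard library are available. Lean on these libraries where they do the work, as an engineer would, in place of code of your own. Each camera call takes 0.05 s, during which the arm holds its last target. There are 200 camera calls.

## Task

Close up the small test-block chest on the bench: with your fingertips push both of its open drawers fully home, and only after that push its raised lid over and all the way down shut, without slamming it. Touch the lid from its outside only, never on the blue lining inside it; pinch and lift nothing, and leave everything that stands around and in the chest where it is.

Things in the scene. Friction and masses are not known exactly. Their poses are not given: they have to be found in the camera images.
- chest: Grey metal chest fixed to the bench, 170 deep (x) by 300 wide (y) by 104 mm high without lid. Origin: centre of its underside, on the bench. Its front faces its own -x, towards the robot; y to the robot's left, z up. Two drawers side by side; above them (chest front wall from 72 mm up) an open tray 26 mm deep under the lid.
- drawer_left (a joint): How far the left (+y) drawer stands open, in m: 0 home (hard stop), at most 0.08. Push it to the chest's +x to shut it. Friction 2 N plus 6 N per m/s, no spring: it stays where left. Blue front panel 134 wide, 12 to 70 mm above the bench, centred at chest y = +73 mm; its face lies at chest x = -85 mm (flush with the chest's front) when shut.
- drawer_right (a joint): The same for the right (-y) drawer, centred at chest y = -73 mm.
- drawer_left_knob (a point): Middle of the front end of the left drawer's steel knob (18 mm across, standing 18 mm out of the middle of the front panel), 46 mm above the bench. Moves with the drawer; its axes are the chest's.
- drawer_right_knob (a point): The same for the right drawer.
- lid (a joint): Opening angle of the black lid in rad: 0 shut (hard stop, flat on the chest's rim), 1.57 upright. Hinged along the chest's far (+x) top edge: it shuts by turning towards the robot and down. A stiff hinge (0.65 N m friction; lid 0.3 to 0.55 kg) holds it at any angle: it does not fall and must be pushed right to the stop.
- lid_hinge (a point): Middle of the lid's hinge line, which runs along the chest's y: at chest (85, 0, 104) mm. Fixed on the chest.
- lid_front (a point): Middle of the lid's free edge, on its outer face. Lid: plate 170 (hinge to edge) by 300 by 12 mm, a steel tab 10 mm out from the edge. At lid angle a the point lies from the hinge line 170 mm along (-cos a, sin a) and 12 mm along (sin a, cos a) in the chest's (x, z). Its z axis is the outer face's outward normal: up when shut, away from the robot when upright.
- puck_red: Red specimen puck, 30 mm across, 18 high, standing loose in the chest's open tray, clear of the lid. Origin: centre of its underside. It only stands there: not to be moved.
- puck_black: Black specimen puck, same size, also in the tray. It only stands there: not to be moved.
- puck_green: Green specimen puck, 30 mm across, 18 high, on the bench in front of the chest, between the drawers. Origin: centre of its underside. It only stands there: not to be moved.
- objective: Steel microscope objective standing on its flange beside the chest, 28 mm across, 45 high. Origin: centre of its underside. It only stands there: not to be moved.
- test_block: Brass hardness test block, a disc 52 mm across, 15 high, beside the chest. Origin: centre of its underside. It only stands there: not to be moved.
- oil_bottle: Amber oil bottle with a white cap, 40 mm across, 75 high, beside the chest. Origin: centre of its underside. It only stands there: not to be moved.
- screwdriver: Screwdriver with a yellow handle, 170 mm long, lying on the bench off to the left, along its x axis. It only stands there: not to be moved.

How it is judged:
By the outcome, as a careful person would: the job done as asked, in the order asked, and still so for the second after the job is handed in, with the robot touching nothing.
It also fails if it takes over 54 s, if anything falls off the work surface, if the arm or the gripper's body presses on something with over 40 N, if the wrist force passes 120 N, or if a joint passes its speed limit or range.

## Working session

There is one attempt and no reset: what is moved stays moved. The work goes in short steps, Python scripts to look and compute and a tool call to move; the robot and the scene stay as the last step left them, time stands still between calls to the robot, and variables do not carry over. Pictures are saved under pics/ and viewed, at most 10 in all, crops included, and the job is handed in when it is done.

Besides the shell and the picture viewer there is one more tool, called after ">>>" as a command line: name --pt "numbers of a row" for each row, then --argument value for the rest. move_arm: Moves the arm, as the interface text tells. Its arguments: {"type":"object","properties":{"moves":{"type":"array"},"jaw":{"type":"number"},"squeeze":{"type":"number"}},"required":["moves"]}

```bash
mkdir -p pics; ls
python3 - <<'E'
from cell import manip, viewer
import cv2,numpy as np
s=manip.read_state();print(s)
ims=[]
for n in ("top","side"):
    c=viewer.camera(n);cv2.imwrite(f"pics/{n}0.png",c["frame"]);np.savez(f"pics/{n}0.npz",**c)
    print(n,c["fx"],c["cx"],c["cy"],c["origin"],c["orientation"])
E
```

```text
pics
{'clock': 0.0, 'joints': array([ 1.21740299e+00,  3.00453783e-01,  1.52154716e+00,  3.99520481e-06,
        1.32067257e+00, -6.65880729e-02]), 'qd': array([ 1.83625573e-03, -2.62815731e-03,  1.84106808e-05, -1.62666646e-03,
       -1.00311622e-03, -1.01008618e-03]), 'effort': array([ 2.38559813e-03, -5.31802011e+01, -3.52738130e+01,  7.09894393e-02,
        2.42693274e-02, -1.66851632e-04]), 'eef_pos': array([155.50105877, 527.30846258, 204.91016874]), 'eef_rot': array([-3.14051444e+00, -7.57805419e-05,  2.85478636e+00]), 'wrist_force': array([-0.02074603, -0.37878478, -0.03212116]), 'moment': array([-0.03684582,  0.03469807,  0.00209079]), 'finger_force': 0.0, 'finger_gap': 93.85788969390539}
top 422.0551329170034 252.06641463872128 199.25433456945015 [ 357.5335702   152.11904097 1336.81552489] [-2.98982322 -0.0154371  -1.59017808]
side 496.4840847717152 251.098556024129 190.75228436532652 [ -22.95043662 -470.12013165  842.15374566] [-2.28884059 -0.01480453 -0.74823547]
```

View pics/top0.png

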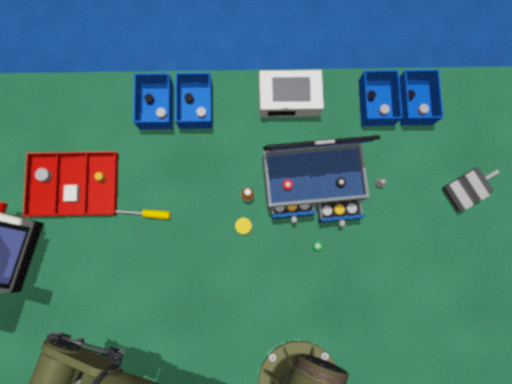

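View pics/side0.png

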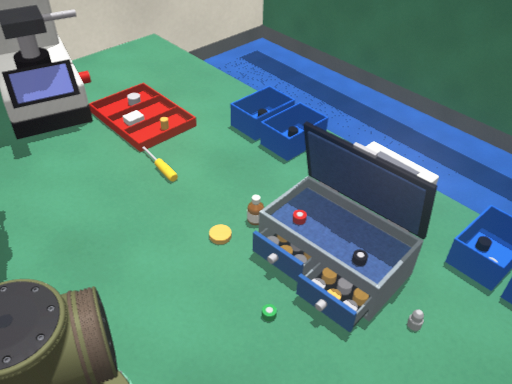

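The top view shows the chest at about (316,175) with its front facing down (towards the robot). The knobs are at (294,219) and (342,223), the green puck at (318,246), and the lid is upright along y≈143. The side view confirms both drawers are open and the lid is slightly past upright.

```bash
cat > h.py <<'E'
import numpy as np,cv2
from scipy.spatial.transform import Rotation as R
def cloud(c):
    z=c["z_map"].astype(float);v,u=np.mgrid[:z.shape[0],:z.shape[1]]
    p=np.stack([(u-c["cx"])/c["fx"]*z,(v-c["cy"])/c["fy"]*z,z],-1)
    P=p@R.from_euler("xyz",c["orientation"]).as_matrix().T+c["origin"]
    P[z==0]=np.nan
    return P
E
python3 - <<'E'
from h import *
T=np.load("pics/top0.npz");S=np.load("pics/side0.npz")
t=cloud(T);s=cloud(S)
f=lambda a:np.round(a,0)
print("bench z",f(t[300,200]),f(s[200,100]))
for n,(u,v) in dict(knobL=(294,219),knobR=(342,223),green=(318,246),red=(288,184),blk=(341,182),obj=(381,183),tb=(244,226),bot=(248,193),lidtop=(322,142),lidr=(377,138),lidl=(268,151),sd=(155,214),rimfr=(366,199),rimfl=(271,205),rimbl=(265,150)).items(): print(n,f(t[v,u]))
for n,(u,v) in dict(knobL=(272,258),knobR=(320,305),lidUL=(308,132),lidUR=(428,180),lidLR=(424,225),lidLL=(306,178)).items(): print(n,f(s[v,u]))
# rim
for nm,P in(("t",t),("s",s)):
    m=(abs(P[...,2]-104)<5)&(P[...,0]>400)&(P[...,0]<750)&(abs(P[...,1])<300)
    q=P[m][:,:2].astype(np.float32);print(nm,len(q),cv2.minAreaRect(q),np.round(cv2.boxPoints(cv2.minAreaRect(q))))
    m=(P[...,2]>140)&(P[...,0]>500)&(P[...,0]<800)&(P[...,1]>-150)&(P[...,1]<350)
    q=P[m];q=q[~np.isnan(q[:,0])];c=q.mean(0);w=np.linalg.svd(q-c)[2] if len(q)<5000 else np.linalg.svd((q-c)[::4])[2]
    print("lid",len(q),f(c),w.round(3),q.min(0),q.max(0))
E
```

```text
bench z [250. 294.  -1.] [336. 455.   0.]
knobL [489.   2.  60.]
knobR [ 475. -145.   53.]
green [408. -75.  14.]
red [591.  21.  98.]
blk [ 595. -139.   96.]
obj [ 600. -278.   39.]
tb [475. 155.  15.]
bot [569. 141.  79.]
lidtop [666. -52. 280.]
lidr [ 677. -198.  273.]
lidl [692.  79. 102.]
sd [516. 431.  29.]
rimfr [ 556. -239.   -0.]
rimfl [528.  74. 104.]
rimbl [686.  89. 138.]
knobL [487.  -2.  54.]
knobR [ 471. -149.   55.]
lidUL [657.  75. 254.]
lidUR [927. -93.  77.]
lidLR [ 708. -200.  150.]
lidLL [687.  90. 103.]
t 769 ((620.2474365234375, -63.326080322265625), (170.62925720214844, 301.0613098144531), 4.152682304382324) [[ 524.   81.]
 [ 546. -220.]
 [ 716. -207.]
 [ 694.   93.]]
lid 619 [667. -27. 262.] [[-0.062  0.997 -0.041]
 [-0.156  0.031  0.987]
 [-0.986 -0.068 -0.154]] [ 652.85943773 -149.81852435  142.52447868] [692.73736111  92.60455222 285.00982546]
s 1875 ((622.894775390625, -62.11016845703125), (175.54270935058594, 302.7229309082031), 4.210834503173828) [[ 524.   82.]
 [ 546. -220.]
 [ 722. -207.]
 [ 699.   95.]]
lid 4749 [675. -39. 217.] [[-0.067  0.998 -0.005]
 [ 0.204  0.009 -0.979]
 [ 0.977  0.066  0.205]] [ 654.29456739 -149.98350431  140.00240566] [701.74870209  91.70543224 282.68795244]
```

>>> move_arm --pt "-0.035 -0.035 0 -0.03" --pt "-0.07 -0.07 0 -0.06" --pt "-0.105 -0.106 0 -0.09" --pt "-0.14 -0.141 0 -0.12" --pt "-0.175 -0.177 0 -0.15" --pt "-0.21 -0.212 0 -0.18" --pt "-0.246 -0.248 0 -0.21" --pt "-0.281 -0.283 0 -0.24" --pt "-0.316 -0.319 0 -0.27" --pt "-0.352 -0.354 0 -0.3" --pt "-0.387 -0.39 0 -0.33" --pt "-0.422 -0.425 0 -0.36" --jaw 0 --squeeze 5

```text
clock: 1.3
eef_pos: [440.3, -1.2, 205.4]
eef_rot: [3.142, 0.0, -3.067]
wrist_force: [0.4, 0.8, -0.7]
finger_gap: 2.1
finger_force: 0.0
```

```bash
cat >> h.py <<'E'
C=np.array([620.5,-63.,0]);YAW=0.073
RC=R.from_euler("z",YAW).as_matrix()
def ch(p): return (np.asarray(p)-C)@RC
def st():
    from cell import manip
    s=manip.read_state();print("t",s["clock"].round(2) if hasattr(s["clock"],"round") else s["clock"],"w",s["eef_pos"].round(1),"chest",ch(s["eef_pos"]).round(1),"rot",s["eef_rot"].round(3),"F",(s["wrist_force"]@RC).round(1),"gap",round(s["finger_gap"],1))
E
python3 - <<'E'
from h import *
st()
for n in("top","side"):
    c=np.load(f"pics/{n}0.npz");q=ch(cloud(c));x,y,z=q[...,0],q[...,1],q[...,2]
    # each drawer: knob points in front; panel-top
    for nm,y0 in(("L",73),("R",-73)):
        m=(abs(y-y0)<12)&(z>35)&(z<62)&(x>-185)&(x<-90);a=q[m]
        print(n,nm,"knob minx",np.percentile(a[:,0],[2,10,50]).round(0),np.median(a,0).round(0))
        m=(abs(y-y0)<60)&(abs(y-y0)>15)&(z>64)&(z<76)&(x<-90)&(x>-175);a=q[m];print(" panel top x",len(a),np.percentile(a[:,0],[5,50,95]).round(0),"y",a[:,1].min().round(0),a[:,1].max().round(0))
    m=(z>140)&(z<262)&(x>20)&(x<110)&(abs(y)<140);a=q[m]
    p=np.polyfit(a[:,2]-104,a[:,0],1);print(n,"lid inner x at hinge z",p[1].round(1),"angle",np.arctan2(1,-p[0]).round(3))
E
```

```text
t 1.3 w [440.3  -1.2 205.4] chest [-175.2   74.8  205.4] rot [ 3.142  0.    -3.067] F [ 0.4  0.7 -0.7] gap 2.1
top L knob minx [-134. -133. -122.] [-122.   74.   52.]
 panel top x 103 [-116. -112. -107.] y 13.0 132.0
top R knob minx [-158. -154. -118.] [-118.  -72.   41.]
 panel top x 94 [-140. -136. -132.] y -133.0 -15.0
top lid inner x at hinge z 79.3 angle 1.347
side L knob minx [-132. -131. -120.] [-120.   71.   52.]
 panel top x 219 [-114. -111. -104.] y 13.0 131.0
side R knob minx [-157. -156. -139.] [-139.  -74.   49.]
 panel top x 266 [-140. -136. -130.] y -133.0 -13.0
side lid inner x at hinge z 82.8 angle 1.331
```

>>> move_arm --pt "0 0 0.03 0" --pt "0 0 0.065 0" --pt "0 0 0.1 0" --pt "0 0 0.135 0" --pt "0 -0.001 0.16 0" --pt "0 -0.001 0.167 0" --pt "-0.015 -0.001 0.167 0" --pt "-0.028 -0.001 0.167 0" --pt "-0.034 -0.001 0.167 0" --pt "-0.04 -0.001 0.167 0" --pt "-0.045 -0.001 0.167 0" --pt "-0.05 -0.001 0.167 0"

```text
clock: 2.5
eef_pos: [490.0, 3.7, 38.7]
eef_rot: [-3.142, 0.0, -3.068]
wrist_force: [-2.8, 0.3, 1.9]
finger_gap: 0.4
finger_force: 1.1
```

```bash
python3 -c "
from h import *
st()"
```

```text
t 2.5 w [490.    3.7  38.7] chest [-125.3   76.    38.7] rot [-3.142  0.    -3.068] F [-2.7  0.5  1.9] gap 0.4
```

>>> move_arm --pt "-0.003 0 0 0" --pt "-0.006 0 0 0" --pt "-0.009 0 0 0" --pt "-0.011 0 0 0" --pt "-0.012 0 0 0" --pt "-0.013 0 0 0" --pt "-0.013 0 0 0"

```text
clock: 3.2
eef_pos: [502.9, 4.6, 38.4]
eef_rot: [3.142, 0.0, -3.068]
wrist_force: [-0.7, 0.3, -0.5]
finger_gap: 0.6
finger_force: 0.2
```

>>> move_arm --pt "-0.001 0 0 0" --pt "-0.001 0 0 0"

```text
clock: 3.4
eef_pos: [503.1, 4.6, 38.4]
eef_rot: [3.142, -0.002, -3.068]
wrist_force: [-7.5, -1.0, 4.9]
finger_gap: 0.2
finger_force: 3.4
```

>>> move_arm --pt "-0.001 0 0 0" --pt "-0.001 0 0 0"

```text
clock: 3.6
eef_pos: [503.2, 4.6, 38.4]
eef_rot: [3.141, -0.004, -3.068]
wrist_force: [-14.1, -1.5, 12.1]
finger_gap: 0.8
finger_force: 7.3
```

>>> move_arm --pt "0.02 0 0 0" --pt "0.05 0 -0.02 0" --pt "0.07 -0.02 -0.03 0" --pt "0.073 -0.06 -0.03 0" --pt "0.073 -0.1 -0.03 0" --pt "0.073 -0.135 -0.03 0" --pt "0.073 -0.149 -0.02 0" --pt "0.073 -0.149 0 0" --pt "0.06 -0.149 0 0" --pt "0.053 -0.149 0 0" --pt "0.048 -0.149 0 0" --pt "0.043 -0.149 0 0"

```text
clock: 4.8
eef_pos: [472.8, -146.5, 38.3]
eef_rot: [3.141, -0.001, -3.068]
wrist_force: [-2.4, -0.0, -2.2]
finger_gap: 0.4
finger_force: 1.2
```

>>> move_arm --pt "-0.005 0 0 0" --pt "-0.01 0 0 0" --pt "-0.015 0 0 0" --pt "-0.02 0 0 0" --pt "-0.025 0 0 0" --pt "-0.03 0 0 0" --pt "-0.034 0 0 0" --pt "-0.037 0 0 0" --pt "-0.039 0 0 0" --pt "-0.041 0 0 0" --pt "-0.042 0 0 0" --pt "-0.042 0 0 0"

```text
clock: 6.0
eef_pos: [514.0, -144.1, 38.5]
eef_rot: [3.141, -0.002, -3.068]
wrist_force: [-9.0, 0.5, 5.9]
finger_gap: 0.7
finger_force: 4.3
```

```bash
python3 -c "
from h import *
st()"
```

```text
t 6.0 w [ 514.  -144.1   38.5] chest [-112.1  -73.1   38.5] rot [ 3.141e+00 -2.000e-03 -3.068e+00] F [-9.   1.1  5.9] gap 0.7
```

>>> move_arm --pt "-0.001 0 0 0" --pt "-0.001 0 0 0" --pt "0.02 0 0 0" --pt "0.04 0 -0.02 0" --pt "0.04 0.01 -0.06 0" --pt "0.04 0.02 -0.1 0" --pt "0.04 0.03 -0.14 0" --pt "0.04 0.04 -0.18 0" --pt "0.04 0.05 -0.22 0" --pt "0.03 0.06 -0.26 0" --pt "0.01 0.07 -0.285 0" --pt "-0.01 0.073 -0.292 0"

```text
clock: 7.2
eef_pos: [520.6, -69.8, 334.3]
eef_rot: [-3.14, 0.006, -3.068]
wrist_force: [-0.6, -0.5, -0.1]
finger_gap: 0.4
finger_force: 0.0
```

Run:
```python
from h import *
st()
from cell import viewer
for n in("side","top"):
    c=viewer.camera(n);q=ch(cloud(c));x,y,z=q[...,0],q[...,1],q[...,2]
    if n=="side":cv2.imwrite("pics/side1.png",c["frame"])
    for nm,y0 in(("L",73),("R",-73)):
        m=(abs(y-y0)<60)&(z>30)&(z<76)&(x<-60)&(x>-175);a=q[m]
        print(n,nm,len(a),np.percentile(a[:,0],[2,10,50]).round(0))
```

```text
t 7.2 w [520.6 -69.8 334.3] chest [-100.2    0.5  334.3] rot [-3.14   0.006 -3.068] F [-0.6 -0.4 -0.1] gap 0.4
side L 698 [-100.  -87.  -82.]
side R 856 [-101.  -86.  -83.]
top L 125 [-103.  -98.  -85.]
top R 32 [-86. -85. -85.]
```

View pics/side1.png

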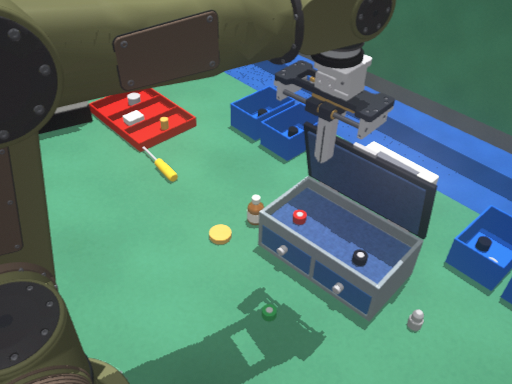

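The picture shows both drawers flush, with the knobs at (283,250) and (338,288). The raised lid is untouched and the gripper is above the chest. Next I'll move over and behind the lid.

>>> move_arm --pt "-0.02 0 0 0" --pt "-0.045 0 0 0" --pt "-0.07 0 0 0" --pt "-0.095 0 0 0" --pt "-0.12 0 0 0" --pt "-0.145 0 0 0" --pt "-0.17 0 0 0" --pt "-0.185 0 0 0" --pt "-0.195 0 0 0" --pt "-0.2 0 0 0" --pt "-0.2 0 0 0" --pt "-0.2 0 0 0"

```text
clock: 8.5
eef_pos: [718.4, -56.0, 330.5]
eef_rot: [-3.142, 0.0, -3.069]
wrist_force: [-0.1, 0.6, 1.0]
finger_gap: 0.4
finger_force: 0.0
```

```bash
python3 -c "
from h import *
st()"
```

```text
t 8.5 w [718.4 -56.  330.5] chest [ 9.820e+01 -1.000e-01  3.305e+02] rot [-3.142  0.    -3.069] F [-0.   0.6  1. ] gap 0.4
```

>>> move_arm --pt "0 0 0.02 0" --pt "0 0 0.045 0" --pt "0 0 0.07 0" --pt "0 0 0.08 0" --pt "0.006 0 0.08 0" --pt "0.012 0 0.08 0" --pt "0.017 0 0.08 0" --pt "0.021 0 0.08 0" --pt "0.025 0 0.08 0" --pt "0.025 0 0.08 0"

```text
clock: 9.5
eef_pos: [693.5, -57.7, 251.0]
eef_rot: [-3.141, 0.001, -3.068]
wrist_force: [0.2, 0.4, -1.1]
finger_gap: 0.2
finger_force: 0.0
```

Run:
```python
from h import *
st()
for r in (148,):
  for a in np.arange(1.4,-0.01,-0.05): print(a.round(2),round(93-r*np.cos(a)+12*np.sin(a),1),round(104+r*np.sin(a)+12*np.cos(a),1))
```

```text
t 9.5 w [693.5 -57.7 251. ] chest [ 73.2  -0.  251. ] rot [-3.141e+00  1.000e-03 -3.068e+00] F [ 0.2  0.3 -1.1] gap 0.2
1.4 79.7 251.9
1.35 72.3 251.0
1.3 65.0 249.8
1.25 57.7 248.2
1.2 50.6 246.3
1.15 43.5 244.0
1.1 36.6 241.3
1.05 29.8 238.3
1.0 23.1 235.0
0.95 16.7 231.4
0.9 10.4 227.4
0.85 4.3 223.1
0.8 -1.5 218.5
0.75 -7.1 213.7
0.7 -12.5 208.5
0.65 -17.6 203.1
0.6 -22.4 197.5
0.55 -26.9 191.6
0.5 -31.1 185.5
0.45 -35.0 179.2
0.4 -38.6 172.7
0.35 -41.9 166.0
0.3 -44.8 159.2
0.25 -47.4 152.2
0.2 -49.7 145.2
0.15 -51.5 138.0
0.1 -53.1 130.7
0.05 -54.2 123.4
-0.0 -55.0 116.0
```

>>> move_arm --pt "0.004 0 0.0005 0" --pt "0.008 0 0.001 0" --pt "0.0155 0 0.003 0" --pt "0.0225 0 0.005 0" --pt "0.0295 0 0.007 0" --pt "0.0365 0 0.0095 0" --pt "0.0435 0 0.0125 0" --pt "0.05 0 0.016 0" --pt "0.0565 0 0.0195 0" --pt "0.063 0 0.0235 0" --pt "0.066 0 0.0255 0" --pt "0.066 0 0.0255 0"

```text
clock: 10.7
eef_pos: [627.5, -62.5, 224.8]
eef_rot: [3.141, -0.001, -3.069]
wrist_force: [1.2, 0.4, -0.2]
finger_gap: 0.6
finger_force: 0.2
```

Run:
```python
from h import *
st()
from cell import viewer
c=viewer.camera("side");cv2.imwrite("pics/side2.png",c["frame"])
```

```text
t 10.7 w [627.5 -62.5 224.8] chest [  7.    0.  224.8] rot [ 3.141e+00 -1.000e-03 -3.069e+00] F [ 1.2  0.3 -0.2] gap 0.6
```

View pics/side2.png

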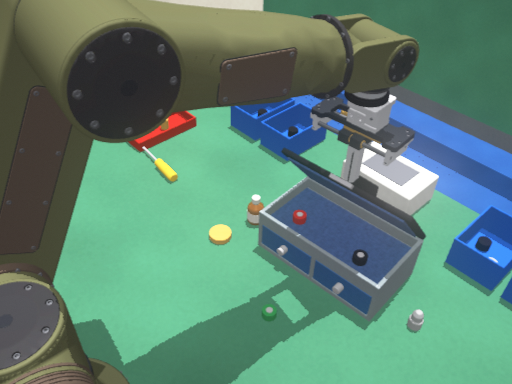

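The side picture shows the lid tilting forward to roughly 50°, with the fingertip behind it at (350,180) on its outer face. I'll continue along the arc.

>>> move_arm --pt "0.004 0 0.003 0" --pt "0.0085 0 0.006 0" --pt "0.014 0 0.011 0" --pt "0.0195 0 0.0165 0" --pt "0.0245 0 0.0215 0" --pt "0.0295 0 0.0275 0" --pt "0.034 0 0.033 0" --pt "0.038 0 0.0395 0" --pt "0.042 0 0.0455 0" --pt "0.0455 0 0.052 0" --pt "0.0475 0 0.056 0" --pt "0.0475 0 0.056 0"

```text
clock: 11.95
eef_pos: [580.1, -65.9, 168.2]
eef_rot: [3.141, -0.001, -3.069]
wrist_force: [0.1, 0.1, -0.2]
finger_gap: 0.5
finger_force: 0.0
```

```bash
python3 -c "
from h import *
st()"
```

```text
t 11.95 w [580.1 -65.9 168.2] chest [-40.5   0.  168.2] rot [ 3.141e+00 -1.000e-03 -3.069e+00] F [ 0.1  0.  -0.2] gap 0.5
```

>>> move_arm --pt "0.002 0 0.004 0" --pt "0.004 0 0.0085 0" --pt "0.0055 0 0.0125 0" --pt "0.007 0 0.0165 0" --pt "0.0085 0 0.0205 0" --pt "0.0095 0 0.0245 0" --pt "0.0105 0 0.0285 0" --pt "0.0115 0 0.0325 0" --pt "0.0125 0 0.036 0" --pt "0.013 0 0.039 0" --pt "0.0135 0 0.042 0" --pt "0.0135 0 0.044 0"

```text
clock: 13.15
eef_pos: [567.0, -66.9, 124.6]
eef_rot: [3.142, -0.001, -3.068]
wrist_force: [-0.6, -0.3, 2.1]
finger_gap: 0.5
finger_force: 1.4
```

>>> move_arm --pt "0 0 0.001 0" --pt "0 0 0.002 0" --pt "0 0 0.003 0" --pt "0 0 0.004 0" --pt "0 0 0.005 0" --pt "0 0 0.0055 0" --pt "0 0 0.006 0" --pt "0 0 0.006 0"

```text
clock: 13.95
eef_pos: [567.2, -66.9, 118.9]
eef_rot: [-3.142, -0.0, -3.068]
wrist_force: [-0.6, -0.4, 1.4]
finger_gap: 0.4
finger_force: 0.7
```

```bash
python3 -c "
from h import *
st()"
```

```text
t 13.95 w [567.2 -66.9 118.9] chest [-53.5   0.  118.9] rot [-3.142 -0.    -3.068] F [-0.7 -0.3  1.4] gap 0.4
```

Now slowly to the stop.

>>> move_arm --pt "0 0 0.0005 0" --pt "0 0 0.001 0" --pt "0 0 0.0015 0" --pt "0 0 0.002 0" --pt "0 0 0.0025 0" --pt "0 0 0.003 0" --pt "0 0 0.003 0"

```text
clock: 14.65
eef_pos: [567.2, -66.9, 116.3]
eef_rot: [-3.142, 0.0, -3.068]
wrist_force: [-3.8, -0.1, 6.7]
finger_gap: 0.8
finger_force: 3.1
```

>>> move_arm --pt "0 0 0.0005 0" --pt "0 0 0.001 0" --pt "0 0 0.001 0"

```text
clock: 14.95
eef_pos: [567.2, -66.9, 116.1]
eef_rot: [-3.141, 0.001, -3.068]
wrist_force: [-8.1, 1.1, 15.2]
finger_gap: 0.4
finger_force: 7.5
```

Hard stop at 116 mm, as expected. I'll retreat upward and check.

>>> move_arm --pt "0 0 -0.005 0" --pt "0 0 -0.02 0" --pt "0 0 -0.05 0" --pt "0 0 -0.09 0" --pt "0.03 0 -0.12 0" --pt "0.07 0 -0.14 0" --pt "0.11 0 -0.15 0" --pt "0.14 0 -0.15 0" --pt "0.16 0 -0.15 0" --pt "0.17 0 -0.15 0" --pt "0.17 0 -0.15 0"

```text
clock: 16.05
eef_pos: [397.4, -79.4, 265.3]
eef_rot: [-3.141, 0.001, -3.069]
wrist_force: [-0.7, 0.7, 1.0]
finger_gap: 0.8
finger_force: 0.0
```

Run:
```python
from h import *
st()
from cell import viewer
for n in("side","top"):
    c=viewer.camera(n);P=cloud(c);q=ch(P);x,y,z=q[...,0],q[...,1],q[...,2]
    cv2.imwrite(f"pics/{n}3.png",c["frame"])
    m=(abs(x)<80)&(abs(y)<140)&(z>90)&(z<150);p=np.polyfit(x[m],z[m],1);print(n,"lid z",p,np.median(z[m]),m.sum())
    for nm,y0 in(("L",73),("R",-73)):
        m=(abs(y-y0)<60)&(abs(y-y0)>14)&(z>20)&(z<66)&(x<-60)&(x>-175);print(nm,m.sum(),np.median(x[m]).round(1))
```

```text
t 16.05 w [397.4 -79.4 265.3] chest [-2.237e+02 -1.000e-01  2.653e+02] rot [-3.141e+00  1.000e-03 -3.069e+00] F [-0.7  0.7  1. ] gap 0.8
side lid z [2.41251285e-03 1.16745816e+02] 116.76919200261284 6059
L 488 -82.3
R 612 -82.6
top lid z [2.88274019e-03 1.16811837e+02] 116.785315704347 4956
L 52 -85.2
R 38 -84.8
```

View pics/side3.png

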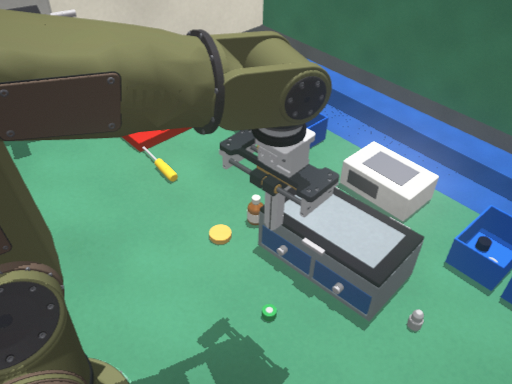

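The picture shows the lid flat and shut with its tab at (313,246). Both drawers are flush, and the puck at (269,312), objective, disc, bottle and screwdriver are unmoved. The gripper is clear of everything.

```bash
python3 -c "
from cell import manip
print(manip.sign_off())"
```

```text
the job is handed in; nothing more can be done
None
```

Both drawers were pushed home first, then the lid was pushed gently shut from its outside; the bench items look unmoved (the tray pucks can't be seen under the lid), and the job was handed in after about 16 s of robot time.

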